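# Swing up the set-up stand's end plate and hold a square in its corner

## Task

Get the model-car set-up stand ready for truing: first push its folded-over end plate fully upright against its stops, leaving the steel square where it stands meanwhile. Then pick up the square, stand it on the board with the back of its blade towards the end plate, and press it into the corner until its foot lies flush on the board and its blade lies flush against the middle part of the plate. Finish while still gripping it and pressing it square into the corner; do not let go, and leave the battery, jar, wheel and tape roll alone.

Things in the scene. Friction and masses are not known exactly. Their poses are not given: they have to be found in the camera images.
- stand: Set-up stand, fixed: plywood board with a hinged end plate near one end. Origin on the bench under the middle of the corner line. x: from the board's open end towards the plate; y along the hinge; z up. Board x -190 to +40, y -95 to +95 mm, top at z = 15. Stop brackets 40 mm high behind the plate, x 10 to 39. Hinge lugs 13 mm high at y = +-71 to 85, 2 mm proud of the plate's face.
- corner (a point): Middle of the corner line, where the board's top meets the inner face of the upright end plate; 15 mm above the stand's origin, same axes. With the plate upright its inner face is the plane x = 0 of this frame, y -70 to +70 mm.
- end_plate (a joint): Bottom-hinged aluminium plate 140 mm wide, 10 thick. Rad: 0 = upright on its stops (hard limit), growing as it folds over the board (to stand -x); starts 0.35 to 0.8. Axis along y, 5 mm beyond the corner line (+x), 5.5 mm above the board; plate reaches 80 mm from the axis. Stiff hinge: stays where left, needs about 0.3 N m (3 to 5 N at its free edge) to lift.
- plate_edge (a point): The middle of the free (upper) edge of the end plate, on its inner face; axes turn with the plate (z from hinge to free edge, y along the hinge).
- square_grip (a point): Middle of the grip fin of the loose steel square (0.3 to 0.5 kg), which stands upright on its foot. Fin: 40 mm long (x), 12 thick (y), top 25 mm above this point. x points to the blade, z up. Working faces: underside of the foot 65 mm below this point, +x face of the blade 52 mm ahead of it.
- square_heel (a point): The square's outer corner: the middle of the edge where the blade's +x face meets the foot's underside; same axes as square_grip.
- square: The same square; origin at the centre of the foot's underside, x towards the blade, z up. Foot 120 x 30 x 12 mm (x, y, z); blade at its +x end 12 thick (x), 30 wide (y), top 90 mm above the underside; grip fin centred at x = +8, top 90 mm up; a web 12 mm thick (y), top 40 mm up, joins fin and blade.
- battery: Bystander: loose black battery pack, 138 x 46 x 25 mm, origin at the centre of its underside. It lies on the one side of the stand, the square stands on the other.
- bottle: Bystander: loose white jar with black cap, 52 mm across, 90 mm high, origin at the centre of its underside.
- wheel: Bystander: loose model-car wheel lying flat, 64 mm across, 26 mm high, origin at the centre of its underside.
- tape: Bystander: loose grey tape roll lying flat, 60 mm across, 24 mm high, origin at the centre of its underside.
There are look-alikes about, which are no part of the job. Of the things shaped like the square, the bare steel one is meant.

How it is judged:
By the outcome, as a careful person would: the job done as asked, in the order asked, and still so for the second after the job is handed in, while the arm keeps its last pose, push and grip.
It also fails if it takes over 64 s, if anything falls off the work surface, if the arm or the gripper's body presses on something with over 40 N, if the wrist force passes 120 N, or if a joint passes its speed limit or range.

## Robot

A 6-joint arm with a two-finger parallel gripper is mounted at the origin on the work surface. World frame = base frame: x ahead of the robot, y to its left, z up, the work surface at z = 0. Lengths are in m, angles in rad, forces in N, time in s.
With the tool pointing down it reaches from about 0.35 to 0.775 m from the base axis. Payload 7.3 kg.
Tool frame: the origin (TCP) lies between the finger pads; the fingertips stand robot.tcp_to_tips ahead of it and the grasp point (between the pads) lies 2 mm behind it (robot.tcp_to_tips is the distance from the TCP to the fingertips, in m); y points along the fingers, x is the direction in which the jaws open and shut, and the axes are right-handed (so a half turn about y gives the same grasp; the last joint's range is limited). The gripper opens to 92 mm and grips with 3 to 60 N. Pads are 19 mm wide; open, the fingers measure 130 mm over their backs; the gripper's body (75 mm by 190 mm) begins 47 mm behind the grasp point.
Start: joints at [1.156, 0.342, 1.524, -0, 1.275, -0.146], TCP at [0.139, 0.506, 0.244] pointing down, gripper open.
Joint ranges: [-2.53, 2.53], [-0.77, 2.02], [0.04, 2.7], [-1, 4.14], [0.28, 2.66], [-3.11, 3.11]. Speed limits (rad/s): [2.57, 2.57, 3.14, 3.14, 3.14, 3.14].

## Interface

Orientations are given as [roll, pitch, yaw] about the fixed x, y, z axes, in that order (R = Rz(yaw) Ry(pitch) Rx(roll)).
In Python, from cell import status, read_camera, get_calibration, robot gives the robot as it stands.
- The arm moves only by the shell command python3 -m creep 'ROWS' [FORCE]. ROWS is JSON, a list of rows, each an object of numbers: "dx", "dy", "dz": the shift along the tool's x, y, z in m; "rx", "ry", "rz": the turn, a rotation vector about the tool's x, y, z in rad; "gripper": the opening, from 0 (shut) to 1 (fully open). A call has 1 to 20 rows; each row is the pose to reach, as a shift and turn from the pose commanded when the call began, along the tool's axes at that moment; what a row does not reach only later rows make up. A row lasts 1/8 s, in which the tool goes at most 62.5 mm and 10.7 degrees, less where a joint would pass 70% of its speed; a pose out of reach is approached as far as the arm can. A call with a gripper value outside its range is refused whole. The fingers move at their own pace and stop on an object; FORCE is the grip in N (left out, the last holds). Time passes only in rows, so rows that repeat a pose let the fingers close. It gives the time, the measured TCP pose, the force and the opening at its end, in the units of the state.
- status.observe(): the state, without advancing time (a new reading comes with each control period).
- read_camera(name): name is "scene" or "top"; returns (picture, depth): 400x640x3 uint8, red, green, blue; 400x640 float32, m along the optical axis (not along the pixel's ray), 0 where there is no reading.
- get_calibration(name): a dict with "fx", "fy", "cx", "cy" (pixels), "xyz" and "rotation" of the camera in the world. Camera axes: x right, y down, z forward; pixel columns grow to the right and rows downward; lengths in m; the calibration is good to about 2 mm. A picture is of the moment at which its call begins. get_calibration takes no time and is no camera call.
- robot.hand_in(): hands the job in, once; it reports no verdict.
The state is a dict: "time": time; "qpos": joint angles; "qvel": joint speeds; "joint_efforts": joint torques, N m; "tool_pos": TCP position; "tool_rot": TCP orientation; "contact_force": force on the tool from outside, world axes, zero at the start; "torque": the same for the moment, N m; "opening": finger opening in m.
Only numpy, scipy, OpenCV 4.12 (cv2) and the standard library are available. Lean on these libraries where they do the work, as an engineer would, in place of code of your own. Each camera call takes 0.05 s, during which the arm holds its last target.

## Working session

There is one attempt and no reset: what is moved stays moved. The work goes in short steps, Python scripts to look and compute and a shell command to move; the robot and the scene stay as the last step left them, time stands still between calls to the robot, and variables do not carry over. Pictures are saved under pics/ and viewed, and the job is handed in when it is done.

```bash
ls; mkdir -p pics; python3 - <<'E'
from cell import status, read_camera, get_calibration, robot
import cv2,numpy as np
print(status.observe()); print(robot.tcp_to_tips)
for n in("scene","top"):
    p,d=read_camera(n); cv2.imwrite(f"pics/{n}0.png",p[:,:,::-1]); np.savez(f"{n}0.npz",p=p,d=d); print(n,get_calibration(n), (d>0).mean())
E
```

```text
pics
{'time': 0.0, 'qpos': array([ 1.15602002e+00,  3.42701211e-01,  1.52505496e+00, -1.97095049e-05,
        1.27539920e+00, -1.46004952e-01]), 'qvel': array([ 4.39709657e-05,  1.22062259e-03, -6.92922804e-04, -2.63386026e-04,
        2.20969414e-03,  2.61669767e-04]), 'joint_efforts': array([ 2.08888869e-04, -4.31239307e+01, -2.44217670e+01,  7.17663788e-02,
        5.56269858e-02, -1.25376000e-04]), 'tool_pos': array([0.13923583, 0.50578495, 0.24304287]), 'tool_rot': array([-1.57058762e+00,  1.54883189e-03,  1.30203089e+00]), 'contact_force': array([-0.09171091, -0.17661113, -0.63178581]), 'torque': array([ 0.03562962, -0.00657705,  0.01341147]), 'opening': 0.09199950943919806}
0.017
scene {'fx': 439.8209557026317, 'fy': 439.8209557026317, 'cx': 320.95374180337416, 'cy': 199.92390870257003, 'xyz': array([ 1.41587472, -0.08640828,  0.82261263]), 'rotation': array([-2.24896347e+00, -7.15031116e-05,  1.45930362e+00])} 0.99624609375
top {'fx': 505.6177246978304, 'fy': 505.6177246978304, 'cx': 308.36378969170346, 'cy': 201.89585967340838, 'xyz': array([ 0.30914553, -0.00600906,  1.5637703 ]), 'rotation': array([-2.9956749 ,  0.01991249, -1.59861612])} 0.99596484375
```

View pics/scene0.png

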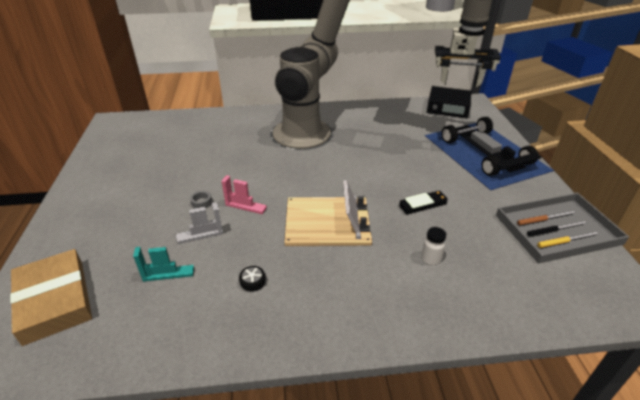

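View pics/top0.png

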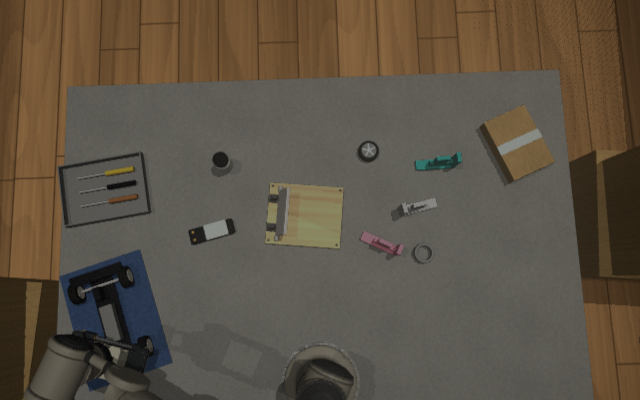

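```bash
cat > h.py <<'E'
import numpy as np,cv2
from scipy.spatial.transform import Rotation as Ro
from cell import status, read_camera, get_calibration, robot
def cal(n):
    c=get_calibration(n); return c,Ro.from_euler('xyz',c['rotation']).as_matrix()
def cloud(n,d):
    c,R=cal(n); v,u=np.mgrid[:400,:640]
    P=np.stack([(u-c['cx'])/c['fx']*d,(v-c['cy'])/c['fy']*d,d],-1)
    return P@R.T+c['xyz']
def onplane(n,uv,z):
    c,R=cal(n); uv=np.atleast_2d(uv).astype(float)
    r=np.c_[(uv[:,0]-c['cx'])/c['fx'],(uv[:,1]-c['cy'])/c['fy'],np.ones(len(uv))]@R.T
    return c['xyz']+r*((z-c['xyz'][2])/r[:,2])[:,None]
def proj(n,P):
    c,R=cal(n); q=(np.atleast_2d(P)-c['xyz'])@R
    return np.c_[q[:,0]/q[:,2]*c['fx']+c['cx'],q[:,1]/q[:,2]*c['fy']+c['cy']]
E
python3 - <<'E'
from h import *
for n in("top","scene"):
    D=np.load(n+"0.npz"); p,d=D['p'],D['d']; W=cloud(n,d)
    hsv=cv2.cvtColor(p,cv2.COLOR_RGB2HSV)
    x0,y0,x1,y1=(255,170,355,260) if n=="top" else (275,170,385,255)
    r=np.zeros((400,640),bool); r[y0:y1,x0:x1]=1
    m=r&(hsv[...,1]>50)&(hsv[...,0]>10)&(hsv[...,0]<35)&(p[...,0]>90)
    print(n,m.sum(),"z med",np.median(W[m][:,2]), "table z",np.median(W[r&~m][:,2]))
    pts=onplane(n,np.argwhere(m)[:,::-1],0.015)[:,:2]
    rect=cv2.minAreaRect((pts*1000).astype(np.float32)); print(rect); print(cv2.boxPoints(rect))
    # square
    x0,y0,x1,y1=(395,192,445,222) if n=="top" else (170,195,232,250)
    w=W[y0:y1,x0:x1].reshape(-1,3); pp=p[y0:y1,x0:x1].reshape(-1,3)
    for lo,hi in((.005,.02),(.03,.045),(.08,.1)):
        k=(w[:,2]>lo)&(w[:,2]<hi); print(lo,hi,k.sum(),w[k].mean(0),w[k].min(0),w[k].max(0))
    im=cv2.resize(p[y0-15:y1+15,x0-15:x1+15],None,fx=8,fy=8,interpolation=cv2.INTER_CUBIC); cv2.imwrite(f"pics/sq_{n}.png",im[:600,:800,::-1]);print(x0-15,y0-15)
    x0,y0,x1,y1=(255,170,355,260) if n=="top" else (275,170,385,255)
    im=cv2.resize(p[y0-5:y1+5,x0-5:x1+5],None,fx=6,fy=6,interpolation=cv2.INTER_CUBIC); cv2.imwrite(f"pics/st_{n}.png",im[:600,:800,::-1])
E
```

```text
top 3883 z med 0.014189421400286673 table z -5.832991425602785e-05
((497.81512451171875, 32.634521484375), (230.5778350830078, 192.10586547851562), 84.16483306884766)
[[390.53882  -72.291626]
 [581.6493   -91.82243 ]
 [605.09143  137.56067 ]
 [413.98096  157.09148 ]]
0.005 0.02 246 [ 0.51396726 -0.32868695  0.01041234] [ 0.46707214 -0.40223434  0.00500723] [ 0.56137876 -0.24806928  0.01951487]
0.03 0.045 29 [ 0.50605912 -0.28465709  0.03790173] [ 0.48764532 -0.3385321   0.03002456] [ 0.5167251  -0.25612219  0.04459232]
0.08 0.1 106 [ 0.50812474 -0.28911854  0.08930602] [ 0.48702139 -0.32850051  0.0802269 ] [ 0.52257485 -0.25708443  0.09752283]
380 177
scene 3646 z med 0.014873432498376526 table z 0.00040116189382799483
((506.8852233886719, 32.545814514160156), (233.69361877441406, 207.9990234375), 84.40473175048828)
[[391.9886  -73.60425]
 [598.9966  -93.88429]
 [621.78186 138.69588]
 [414.77386 158.97592]]
0.005 0.02 490 [ 0.47733395 -0.31799024  0.01195698] [ 0.34797725 -0.39283679  0.00502519] [ 0.54409195 -0.23613649  0.01994059]
0.03 0.045 165 [ 0.50352718 -0.29278039  0.03707419] [ 0.38842712 -0.33829732  0.03013132] [ 0.52862119 -0.23392414  0.04470529]
0.08 0.1 138 [ 0.51294604 -0.29401662  0.08781502] [ 0.48736985 -0.32805576  0.08026287] [ 0.52514526 -0.25753051  0.0930226 ]
155 180
```

View pics/sq_top.png

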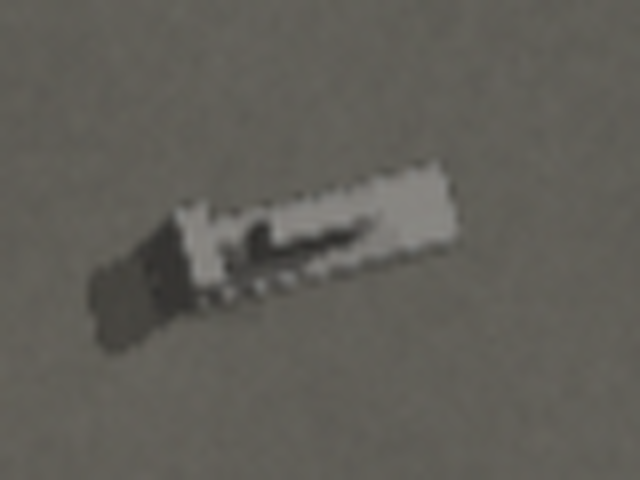

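View pics/sq_scene.png

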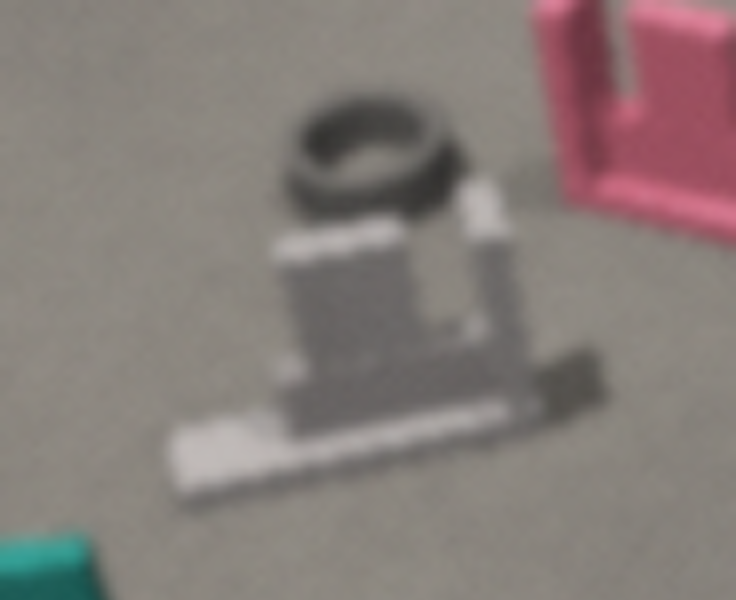

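View pics/st_top.png

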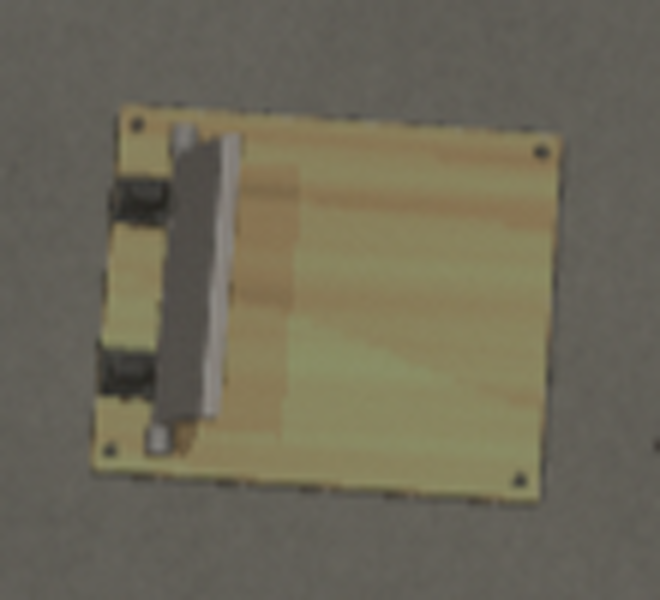

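View pics/st_scene.png

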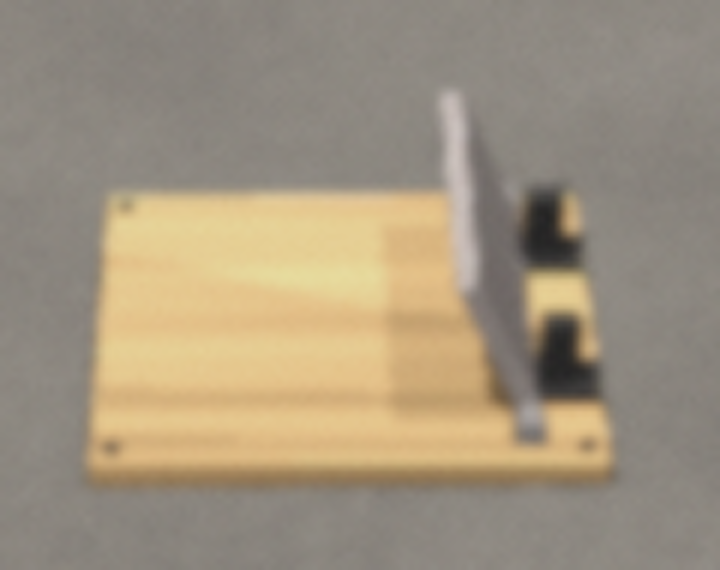

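```bash
python3 - <<'E'
from h import *
a=np.deg2rad(84.2); X=np.array([np.cos(a),np.sin(a)]);Y=np.array([-X[1],X[0]]); O=np.array([.4978,.0326])+.075*X
print("O",O)
for n in("top","scene"):
    D=np.load(n+"0.npz"); p,d=D['p'],D['d']; W=cloud(n,d)
    # plate
    x0,y0,x1,y1=(255,170,355,260) if n=="top" else (275,170,385,255)
    w=W[y0:y1,x0:x1].reshape(-1,3); s=np.c_[(w[:,:2]-O)@X,(w[:,:2]-O)@Y,w[:,2]]*1000
    k=(abs(s[:,1])<60)&(s[:,2]>45)
    q=s[k]; print(n,k.sum(),"ymin/max(all z>45)",s[s[:,2]>45][:,1].min(),s[s[:,2]>45][:,1].max(),"zmax",np.sort(q[:,2])[-5:])
    for z in range(40,104,6):
        b=(abs(s[:,1])<60)&(abs(s[:,2]-z)<3); 
        if b.sum()>3: print(z,b.sum(),np.percentile(s[b,0],[5,50,95]).round(1))
    # square
    c=np.array([.508,-.31])
    near=(np.linalg.norm(W[...,:2]-c,axis=-1)<.085)&(W[...,2]>.004)&(W[...,0]>.465)
    g=p.max(-1).astype(int)-p.min(-1); near&=g<25
    for nm,m in(("all",near),("high",near&(W[...,2]>.08)&(W[...,2]<.1))):
        pts=(W[m][:,:2]*1000).astype(np.float32); r=cv2.minAreaRect(pts); print(n,nm,m.sum(),np.round(r[0],1),np.round(r[1],1),r[2]);
    hi=W[near&(W[...,2]>.082)&(W[...,2]<.1)]
    np.save(n+"hi.npy",hi)
    lab,_ =None,None
    nl,L,st,ce=cv2.connectedComponentsWithStats((near&(W[...,2]>.08)).astype(np.uint8))
    for i in range(1,nl):
        if st[i,4]>5: print(" blob",st[i],W[L==i].mean(0).round(4), onplane(n,ce[i],.09).round(4))
E
```

```text
O [0.50537922 0.10721605]
top 388 ymin/max(all z>45) -70.4494064227617 183.78700694958167 zmax [100.19865887 100.61107231 100.76086174 100.78580575 102.48713758]
40 27 [0.  2.1 4.3]
46 33 [-2.   0.2 23.1]
52 43 [-3.9 11.7 25.4]
58 46 [-6.6 -4.7 26.3]
64 30 [-10.4  -8.1   8.3]
70 24 [-11.7 -10.1  -8.6]
76 31 [-15.  -13.  -11.2]
82 25 [-17.5 -15.5 -14. ]
88 55 [-28.6 -22.2 -16.9]
94 93 [-29.  -24.1 -18.5]
100 19 [-28.4 -23.5 -21.1]
top all 546 [ 528.9 -311. ] [166.2 125.8] 88.235107421875
top high 106 [ 513.1 -290.9] [28.6 74.2] 22.111005783081055
 blob [413 200  14   8  60] [ 0.5126 -0.3083  0.0892] [[ 0.5125 -0.3082  0.09  ]]
 blob [402 202   6  11  46] [ 0.5023 -0.2641  0.0894] [[ 0.5022 -0.264   0.09  ]]
scene 314 ymin/max(all z>45) -925.4013685280083 70.05045262280223 zmax [97.28147502 97.30858498 97.83223386 98.03435354 98.38579321]
40 37 [ 1.8 12.5 25.9]
46 46 [-1.4 12.3 27. ]
52 46 [-3.5 14.  27.6]
58 28 [-6.  -4.4 25. ]
64 19 [-9.2 -7.5 -5.9]
70 18 [-11.  -10.2  -8.8]
76 19 [-13.4 -12.6 -11.8]
82 20 [-16.5 -15.3 -14.1]
88 15 [-19.1 -17.7 -16.5]
94 108 [-29.4 -24.5 -19.2]
100 5 [-26.2 -24.3 -21.8]
scene all 939 [ 510.1 -315.8] [109.6 134.1] 22.26439094543457
scene high 138 [ 505.9 -293.7] [32.3 71.1] 5.600417613983154
 blob [212 202   6  10  47] [ 0.5064 -0.2643  0.088 ] [[ 0.5089 -0.2638  0.09  ]]
 blob [189 207  17   9  91] [ 0.5163 -0.3094  0.0877] [[ 0.5192 -0.3087  0.09  ]]
```

```bash
cat >> h.py <<'E'
sa=np.deg2rad(84.2); SX=np.array([np.cos(sa),np.sin(sa),0]);SY=np.array([-SX[1],SX[0],0]); SO=np.array([.50538,.10722,0])
def st(x,y,z): return SO+SX*x+SY*y+np.array([0,0,z])
def goal(pos,yaw):
    s=status.observe(); R=Ro.from_euler('xyz',s['tool_rot']); T=Ro.from_euler('xyz',[-np.pi/2,0,yaw])
    print("d",(R.inv().apply(np.array(pos)-s['tool_pos'])).round(4),"r",(R.inv()*T).as_rotvec().round(4))
def show():
    s=status.observe(); p=s['tool_pos']; print("t",round(s['time'],2),"tcp",p.round(4),"rot",s['tool_rot'].round(4),"open",round(s['opening'],4))
    F=s['contact_force']; print("stand pos",np.r_[(p-SO)@SX,(p-SO)@SY,p[2]].round(4),"F stand",np.r_[F@SX,F@SY,F[2]].round(2),"M",s['torque'].round(2),"q",s['qpos'].round(2))
E
python3 - <<'E'
from h import *
show(); goal(st(-.075,0,.18),sa-np.pi/2); goal(st(-.075,0,.067),sa-np.pi/2)
E
```

```text
t 0.1 tcp [0.1393 0.5058 0.2431] rot [-1.5706e+00  1.3000e-03  1.3020e+00] open 0.0918
stand pos [0.3596 0.4045 0.2431] F stand [0.31 0.22 0.2 ] M [-0.08  0.01 -0.03] q [ 1.16  0.34  1.52 -0.    1.28 -0.15]
d [-0.3609  0.0635 -0.4714] r [ 8.0000e-04  1.4032e+00 -1.3000e-03]
d [-0.3608  0.1765 -0.4714] r [ 8.0000e-04  1.4032e+00 -1.3000e-03]
```

```bash
python3 -m creep '[{"dx":-0.06,"dy":0.02,"dz":-0.08,"ry":0.2,"gripper":0},{"dx":-0.12,"dy":0.03,"dz":-0.157,"ry":0.4,"gripper":0},{"dx":-0.18,"dy":0.04,"dz":-0.235,"ry":0.6,"gripper":0},{"dx":-0.24,"dy":0.05,"dz":-0.314,"ry":0.8,"gripper":0},{"dx":-0.3,"dy":0.0635,"dz":-0.392,"ry":1.0,"gripper":0},{"dx":-0.361,"dy":0.0635,"dz":-0.471,"ry":1.2,"gripper":0},{"dx":-0.361,"dy":0.0635,"dz":-0.471,"ry":1.403,"gripper":0},{"dx":-0.361,"dy":0.0635,"dz":-0.471,"ry":1.403,"gripper":0},{"dx":-0.361,"dy":0.0635,"dz":-0.471,"ry":1.403,"gripper":0},{"dx":-0.361,"dy":0.0635,"dz":-0.471,"ry":1.403,"gripper":0},{"dx":-0.361,"dy":0.0635,"dz":-0.471,"ry":1.403,"gripper":0},{"dx":-0.361,"dy":0.0635,"dz":-0.471,"ry":1.403,"gripper":0}]' 20; python3 - <<'E'
from h import *
show(); goal(st(-.075,0,.067),sa-np.pi/2)
E
```

```text
t 0.1 tcp [0.1393 0.5058 0.2431] rot [-1.5706e+00  1.3000e-03  1.3020e+00] open 0.0918
stand pos [0.3596 0.4045 0.2431] F stand [0.31 0.22 0.2 ] M [-0.08  0.01 -0.03] q [ 1.16  0.34  1.52 -0.    1.28 -0.15]
d [-0.3608  0.1765 -0.4714] r [ 8.0000e-04  1.4032e+00 -1.3000e-03]invalid input at $[0]: expected keys dx, dy, dz, rx, ry, rz, gripper
```

```bash
python3 -m creep '[{"dx":-0.06,"dy":0.02,"dz":-0.08,"rx":0,"ry":0.2,"rz":0,"gripper":0},{"dx":-0.12,"dy":0.03,"dz":-0.157,"rx":0,"ry":0.4,"rz":0,"gripper":0},{"dx":-0.18,"dy":0.04,"dz":-0.235,"rx":0,"ry":0.6,"rz":0,"gripper":0},{"dx":-0.24,"dy":0.05,"dz":-0.314,"rx":0,"ry":0.8,"rz":0,"gripper":0},{"dx":-0.3,"dy":0.0635,"dz":-0.392,"rx":0,"ry":1.0,"rz":0,"gripper":0},{"dx":-0.361,"dy":0.0635,"dz":-0.471,"rx":0,"ry":1.2,"rz":0,"gripper":0},{"dx":-0.361,"dy":0.0635,"dz":-0.471,"rx":0,"ry":1.403,"rz":0,"gripper":0},{"dx":-0.361,"dy":0.0635,"dz":-0.471,"rx":0,"ry":1.403,"rz":0,"gripper":0},{"dx":-0.361,"dy":0.0635,"dz":-0.471,"rx":0,"ry":1.403,"rz":0,"gripper":0},{"dx":-0.361,"dy":0.0635,"dz":-0.471,"rx":0,"ry":1.403,"rz":0,"gripper":0},{"dx":-0.361,"dy":0.0635,"dz":-0.471,"rx":0,"ry":1.403,"rz":0,"gripper":0},{"dx":-0.361,"dy":0.0635,"dz":-0.471,"rx":0,"ry":1.403,"rz":0,"gripper":0}]' 20; python3 - <<'E'
from h import *
show(); goal(st(-.075,0,.067),sa-np.pi/2)
E
```

```text
time: 1.6
tool_pos: [0.4969, 0.0335, 0.1798]
tool_rot: [-1.57, 0.001, -0.101]
contact_force: [0.7, -0.1, 0.5]
opening: 0.0004
t 1.6 tcp [0.4969 0.0335 0.1798] rot [-1.5704e+00  1.5000e-03 -1.0110e-01] open 0.0004
stand pos [-0.0742  0.001   0.1798] F stand [-0.05 -0.74  0.52] M [-0.09  0.05  0.01] q [-0.09  0.36  1.69  0.    1.09  0.01]
d [ 0.0012  0.1128 -0.0008] r [-0.0004  0.0001 -0.0015]
```

Down to tip height 50 mm; stand +x is tool +z.

```bash
python3 -m creep '[{"dx":0.001,"dy":0.04,"dz":0,"rx":0,"ry":0,"rz":-0.001,"gripper":0},{"dx":0.001,"dy":0.08,"dz":0,"rx":0,"ry":0,"rz":-0.001,"gripper":0},{"dx":0.001,"dy":0.11,"dz":0,"rx":0,"ry":0,"rz":-0.001,"gripper":0},{"dx":0.001,"dy":0.112,"dz":0,"rx":0,"ry":0,"rz":-0.001,"gripper":0},{"dx":0.001,"dy":0.112,"dz":0,"rx":0,"ry":0,"rz":-0.001,"gripper":0},{"dx":0.001,"dy":0.112,"dz":0,"rx":0,"ry":0,"rz":-0.001,"gripper":0}]'; python3 - <<'E'
from h import *
show()
p,d=read_camera("scene"); cv2.imwrite("pics/s1.png",cv2.resize(p[100:280,200:460],None,fx=3,fy=3)[:,:,::-1])
E
```

```text
time: 2.35
tool_pos: [0.4994, 0.0332, 0.0697]
tool_rot: [-1.571, -0.004, -0.1]
contact_force: [-0.2, 1.1, -0.1]
opening: 0.0002
t 2.35 tcp [0.4994 0.0332 0.0697] rot [-1.5707 -0.0037 -0.1004] open 0.0002
stand pos [-0.0742 -0.0016  0.0697] F stand [ 1.05  0.29 -0.13] M [-0.11 -0.01  0.  ] q [-0.09  0.51  1.81  0.    0.81  0.01]
```

View pics/s1.png

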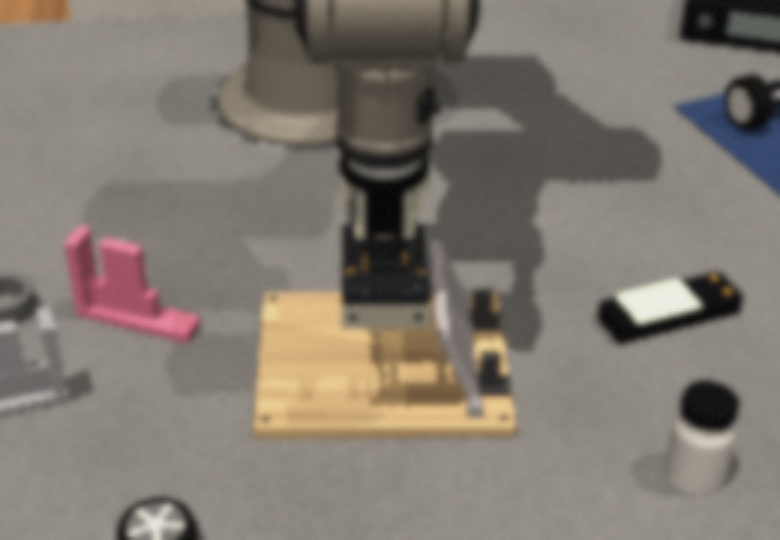

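```bash
python3 -m creep '[{"dx":0,"dy":0,"dz":0.015,"rx":0,"ry":0,"rz":0,"gripper":0},{"dx":0,"dy":0,"dz":0.025,"rx":0,"ry":0,"rz":0,"gripper":0},{"dx":0,"dy":0,"dz":0.031,"rx":0,"ry":0,"rz":0,"gripper":0},{"dx":0,"dy":0,"dz":0.036,"rx":0,"ry":0,"rz":0,"gripper":0},{"dx":0,"dy":0,"dz":0.041,"rx":0,"ry":0,"rz":0,"gripper":0},{"dx":0,"dy":0,"dz":0.046,"rx":0,"ry":0,"rz":0,"gripper":0},{"dx":0,"dy":0,"dz":0.050,"rx":0,"ry":0,"rz":0,"gripper":0},{"dx":0,"dy":0,"dz":0.054,"rx":0,"ry":0,"rz":0,"gripper":0}]'; python3 - <<'E'
from h import *
show()
E
python3 -m creep '[{"dx":0,"dy":0,"dz":0.002,"rx":0,"ry":0,"rz":0,"gripper":0},{"dx":0,"dy":0,"dz":0.004,"rx":0,"ry":0,"rz":0,"gripper":0},{"dx":0,"dy":0,"dz":0.006,"rx":0,"ry":0,"rz":0,"gripper":0},{"dx":0,"dy":0,"dz":0.006,"rx":0,"ry":0,"rz":0,"gripper":0}]'; python3 - <<'E'
from h import *
show()
E
```

```text
time: 3.4
tool_pos: [0.5042, 0.0869, 0.0682]
tool_rot: [-1.571, -0.001, -0.101]
contact_force: [-0.3, -3.7, 2.4]
opening: 0.0006
t 3.4 tcp [0.5042 0.0869 0.0682] rot [-1.5707e+00 -1.2000e-03 -1.0120e-01] open 0.0006
stand pos [-0.0203 -0.0008  0.0682] F stand [-3.73 -0.11  2.41] M [-0.52  0.1   0.02] q [ 0.02  0.53  1.78 -0.    0.83  0.12]
time: 3.9
tool_pos: [0.5046, 0.0929, 0.0681]
tool_rot: [-1.57, -0.001, -0.101]
contact_force: [-0.3, -1.3, 0.9]
opening: 0.0005
t 3.9 tcp [0.5046 0.0929 0.0681] rot [-1.5704e+00 -9.0000e-04 -1.0090e-01] open 0.0005
stand pos [-0.0143 -0.0007  0.0681] F stand [-1.34  0.17  0.92] M [-0.19  0.08 -0.11] q [0.03 0.53 1.77 0.   0.83 0.13]
```

Contact force as expected. Continue onto the stops in small steps.

```bash
python3 -m creep '[{"dx":0,"dy":0,"dz":0.001,"rx":0,"ry":0,"rz":0,"gripper":0},{"dx":0,"dy":0,"dz":0.002,"rx":0,"ry":0,"rz":0,"gripper":0},{"dx":0,"dy":0,"dz":0.003,"rx":0,"ry":0,"rz":0,"gripper":0}]'; python3 -m creep '[{"dx":0,"dy":0,"dz":0.001,"rx":0,"ry":0,"rz":0,"gripper":0},{"dx":0,"dy":0,"dz":0.002,"rx":0,"ry":0,"rz":0,"gripper":0}]';python3 -m creep '[{"dx":0,"dy":0,"dz":0.001,"rx":0,"ry":0,"rz":0,"gripper":0}]';python3 - <<'E'
from h import *
show()
E
```

```text
time: 4.28
tool_pos: [0.5049, 0.0957, 0.0682]
tool_rot: [-1.571, -0.001, -0.101]
contact_force: [-0.2, -2.4, 1.8]
opening: 0.0002
time: 4.53
tool_pos: [0.5051, 0.0977, 0.0682]
tool_rot: [-1.571, -0.001, -0.101]
contact_force: [-0.7, -3.9, 2.0]
opening: 0.0005
time: 4.65
tool_pos: [0.5051, 0.0978, 0.0682]
tool_rot: [-1.572, -0.001, -0.101]
contact_force: [-0.3, -12.0, 3.9]
opening: 0.0006
t 4.65 tcp [0.5051 0.0978 0.0682] rot [-1.5724e+00 -7.0000e-04 -1.0050e-01] open 0.0006
stand pos [-0.0094 -0.0007  0.0682] F stand [-11.97  -0.87   3.95] M [-1.63  0.21 -0.08] q [ 0.04  0.54  1.77 -0.    0.84  0.15]
```

```bash
python3 -m creep '[{"dx":0,"dy":0,"dz":0.0007,"rx":0,"ry":0,"rz":0,"gripper":0},{"dx":0,"dy":0,"dz":0.0007,"rx":0,"ry":0,"rz":0,"gripper":0}]';python3 -m creep '[{"dx":0,"dy":0,"dz":-0.005,"rx":0,"ry":0,"rz":0,"gripper":0},{"dx":0,"dy":0,"dz":-0.02,"rx":0,"ry":0,"rz":0,"gripper":0},{"dx":0,"dy":0,"dz":-0.06,"rx":0,"ry":0,"rz":0,"gripper":0},{"dx":0,"dy":-0.05,"dz":-0.09,"rx":0,"ry":0,"rz":0,"gripper":0.8},{"dx":0,"dy":-0.1,"dz":-0.13,"rx":0,"ry":0,"rz":0,"gripper":0.8},{"dx":0,"dy":-0.15,"dz":-0.19,"rx":0,"ry":0,"rz":0,"gripper":0.8},{"dx":0,"dy":-0.15,"dz":-0.25,"rx":0,"ry":0,"rz":0,"gripper":0.8},{"dx":0,"dy":-0.15,"dz":-0.28,"rx":0,"ry":0,"rz":0,"gripper":0.8},{"dx":0,"dy":-0.15,"dz":-0.28,"rx":0,"ry":0,"rz":0,"gripper":0.8}]';python3 - <<'E'
from h import *
show()
goal([.513,-.3085,.2],1.80-np.pi/2)
for n in("top","scene"):
    p,d=read_camera(n); np.savez(n+"1.npz",p=p,d=d); cv2.imwrite(f"pics/{n}1.png",p[:,:,::-1])
    W=cloud(n,d)
    x0,y0,x1,y1=(255,170,355,260) if n=="top" else (275,170,385,255)
    w=W[y0:y1,x0:x1].reshape(-1,3)-SO; s=np.c_[w@SX,w@SY,w[:,2]]*1000
    for z in range(46,104,6):
        b=(abs(s[:,1])<65)&(abs(s[:,2]-z)<3)
        if b.sum()>3: print(n,z,b.sum(),np.percentile(s[b,0],[5,50,95]).round(1),np.percentile(s[b,1],[0,100]).round(1))
E
```

```text
time: 4.9
tool_pos: [0.5051, 0.0978, 0.0682]
tool_rot: [-1.573, -0.0, -0.101]
contact_force: [-1.6, -11.7, 2.6]
opening: 0.0007
time: 6.02
tool_pos: [0.4763, -0.1822, 0.2182]
tool_rot: [-1.571, -0.001, -0.105]
contact_force: [0.5, 0.7, -0.2]
opening: 0.0557
t 6.03 tcp [ 0.4763 -0.1822  0.2182] rot [-1.571e+00 -1.500e-03 -1.053e-01] open 0.0557
stand pos [-0.2908 -0.0003  0.2182] F stand [ 0.78 -0.47 -0.17] M [-0.08  0.05  0.01] q [-0.52  0.34  1.61  0.    1.2  -0.41]
d [ 0.0497  0.0183 -0.1218] r [ 0.0004 -0.3345  0.0014]
top 46 12 [-0.3  0.3 22.8] [-64.2  43.4]
top 52 25 [ 0.4 19.2 28.2] [-49.6  48.6]
top 58 17 [-0.2 14.4 26.5] [-49.6  59.7]
top 64 13 [ 0.1  0.3 23.8] [-54.8  62.9]
top 70 7 [0.1 0.4 0.6] [-56.7  54.4]
top 76 7 [-0.1  0.2  0.5] [-61.8  49.2]
top 82 7 [-0.2  0.1  0.6] [-64.1  44.1]
top 88 8 [-0.1  0.3 10. ] [-36.1  51.4]
top 94 39 [0.  4.6 9.8] [-61.2  59.8]
top 100 99 [0.5 4.8 9.5] [-64.2  63.7]
scene 46 24 [-0.1 18.6 28. ] [-53.5  44.3]
scene 52 33 [-0.1 19.7 27.9] [-64.7  49.9]
scene 58 18 [-0.2  7.3 25.5] [-60.8  57.1]
scene 64 11 [-0.3  0.   0.3] [-63.6  59.3]
scene 70 11 [-0.2  0.   0.2] [-54.3  63.3]
scene 76 7 [-0.3  0.   0.1] [-53.2  26.1]
scene 82 9 [-0.3 -0.1  0.2] [-52.2  28.1]
scene 88 8 [-0.2  0.   0.3] [-43.7  35.3]
scene 94 9 [-0.3  0.   0.5] [-46.1  37.6]
scene 100 110 [0.2 4.8 8.9] [-64.3  63.7]
```

View pics/scene1.png

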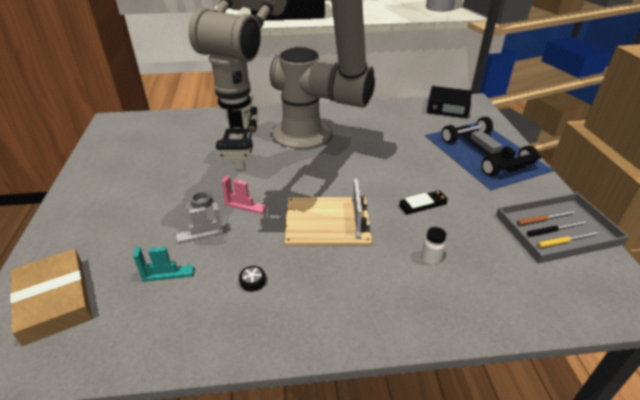

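View pics/top1.png

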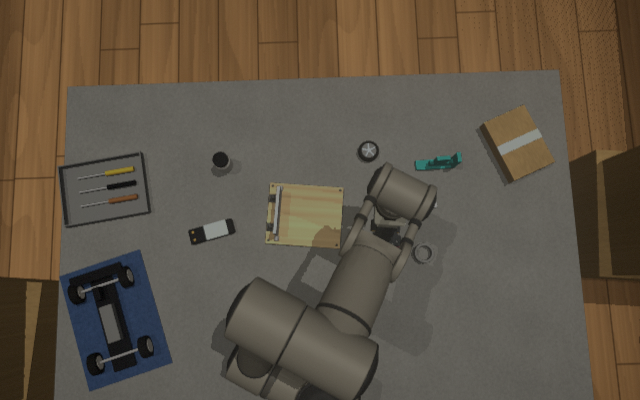

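```bash
python3 -m creep '[{"dx":0.025,"dy":0.018,"dz":-0.06,"rx":0,"ry":-0.17,"rz":0,"gripper":0.6},{"dx":0.05,"dy":0.018,"dz":-0.122,"rx":0,"ry":-0.335,"rz":0.001,"gripper":0.6},{"dx":0.05,"dy":0.018,"dz":-0.122,"rx":0,"ry":-0.335,"rz":0.001,"gripper":0.6},{"dx":0.05,"dy":0.018,"dz":-0.122,"rx":0,"ry":-0.335,"rz":0.001,"gripper":0.6},{"dx":0.05,"dy":0.018,"dz":-0.122,"rx":0,"ry":-0.335,"rz":0.001,"gripper":0.6}]';python3 - <<'E'
from h import *
show()
goal([.513,-.3085,.064],1.80-np.pi/2)
p,d=read_camera("scene"); cv2.imwrite("pics/s2.png",cv2.resize(p[80:280,100:300],None,fx=3,fy=3)[:,:,::-1])
E
```

```text
time: 6.75
tool_pos: [0.5144, -0.3037, 0.2004]
tool_rot: [-1.57, 0.0, 0.235]
contact_force: [-0.2, -0.1, 0.8]
opening: 0.0551
t 6.75 tcp [ 0.5144 -0.3037  0.2004] rot [-1.5701e+00  1.0000e-04  2.3500e-01] open 0.0551
stand pos [-0.4079 -0.0505  0.2004] F stand [-0.1   0.22  0.76] M [-0.1   0.06 -0.05] q [-0.66  0.51  1.38  0.    1.25 -0.9 ]
d [-0.0025  0.1364 -0.0045] r [-0.0007  0.0058 -0.0001]
```

View pics/s2.png

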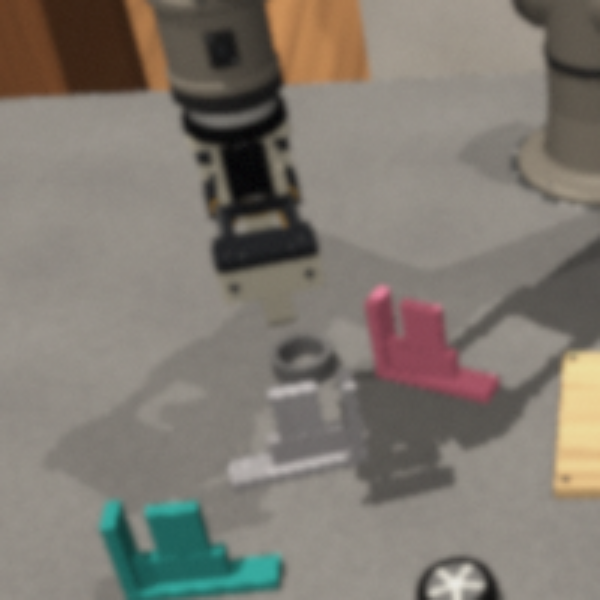

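```bash
python3 -m creep '[{"dx":-0.002,"dy":0.03,"dz":-0.004,"rx":0,"ry":0.005,"rz":0,"gripper":0.6},{"dx":-0.002,"dy":0.06,"dz":-0.004,"rx":0,"ry":0.005,"rz":0,"gripper":0.6},{"dx":-0.002,"dy":0.085,"dz":-0.004,"rx":0,"ry":0.005,"rz":0,"gripper":0.6},{"dx":-0.002,"dy":0.105,"dz":-0.004,"rx":0,"ry":0.005,"rz":0,"gripper":0.6},{"dx":-0.002,"dy":0.105,"dz":-0.004,"rx":0,"ry":0.005,"rz":0,"gripper":0.6},{"dx":-0.002,"dy":0.105,"dz":-0.004,"rx":0,"ry":0.005,"rz":0,"gripper":0.6}]';python3 - <<'E'
from h import *
show()
goal([.513,-.3085,.064],1.80-np.pi/2)
p,d=read_camera("scene"); cv2.imwrite("pics/s3.png",cv2.resize(p[130:270,120:270],None,fx=4,fy=4)[:,:,::-1])
E
```

```text
time: 7.55
tool_pos: [0.514, -0.3098, 0.0965]
tool_rot: [-1.572, -0.001, 0.23]
contact_force: [0.4, -0.0, 0.8]
opening: 0.0548
t 7.55 tcp [ 0.514  -0.3098  0.0965] rot [-1.5722e+00 -1.1000e-03  2.2960e-01] open 0.0548
stand pos [-0.414  -0.0507  0.0965] F stand [ 0.04 -0.44  0.78] M [-0.07  0.01 -0.01] q [-0.67  0.62  1.5   0.    1.02 -0.9 ]
d [-0.0007  0.0325  0.0015] r [0.0014 0.0004 0.0011]
```

View pics/s3.png

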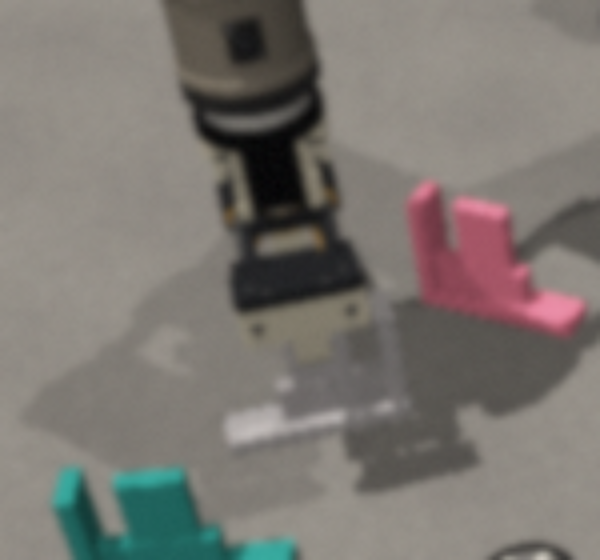

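```bash
python3 -m creep '[{"dx":-0.0007,"dy":0.02,"dz":0.001,"rx":0,"ry":0,"rz":0,"gripper":0.6},{"dx":-0.0007,"dy":0.032,"dz":0.001,"rx":0,"ry":0,"rz":0,"gripper":0.6},{"dx":-0.0007,"dy":0.032,"dz":0.001,"rx":0,"ry":0,"rz":0,"gripper":0.6},{"dx":-0.0007,"dy":0.032,"dz":0.001,"rx":0,"ry":0,"rz":0,"gripper":0.3},{"dx":-0.0007,"dy":0.032,"dz":0.001,"rx":0,"ry":0,"rz":0,"gripper":0.2},{"dx":-0.0007,"dy":0.032,"dz":0.001,"rx":0,"ry":0,"rz":0,"gripper":0.05},{"dx":-0.0007,"dy":0.032,"dz":0.001,"rx":0,"ry":0,"rz":0,"gripper":0},{"dx":-0.0007,"dy":0.032,"dz":0.001,"rx":0,"ry":0,"rz":0,"gripper":0},{"dx":-0.0007,"dy":0.032,"dz":0.001,"rx":0,"ry":0,"rz":0,"gripper":0},{"dx":-0.0007,"dy":0.032,"dz":0.001,"rx":0,"ry":0,"rz":0,"gripper":0},{"dx":-0.0007,"dy":0.032,"dz":0.001,"rx":0,"ry":0,"rz":0,"gripper":0}]' 45;python3 - <<'E'
from h import *
show()
E
```

```text
time: 8.98
tool_pos: [0.5126, -0.3092, 0.0633]
tool_rot: [-1.571, -0.0, 0.229]
contact_force: [0.8, -0.5, 0.9]
opening: 0.0117
t 8.97 tcp [ 0.5126 -0.3092  0.0633] rot [-1.5709e+00 -1.0000e-04  2.2900e-01] open 0.0117
stand pos [-0.4136 -0.0492  0.0633] F stand [-0.46 -0.88  0.91] M [-0.04  0.   -0.03] q [-0.67  0.66  1.53 -0.    0.95 -0.9 ]
```

Opening 11.7 mm matches the 12 mm fin. Lift gently.

```bash
python3 -m creep '[{"dx":0,"dy":-0.01,"dz":0,"rx":0,"ry":0,"rz":0,"gripper":0},{"dx":0,"dy":-0.03,"dz":0,"rx":0,"ry":0,"rz":0,"gripper":0},{"dx":0,"dy":-0.06,"dz":0,"rx":0,"ry":0,"rz":0,"gripper":0},{"dx":0,"dy":-0.09,"dz":0,"rx":0,"ry":0,"rz":0,"gripper":0},{"dx":0,"dy":-0.12,"dz":0,"rx":0,"ry":0,"rz":0,"gripper":0},{"dx":0,"dy":-0.13,"dz":0,"rx":0,"ry":0,"rz":0,"gripper":0},{"dx":0,"dy":-0.13,"dz":0,"rx":0,"ry":0,"rz":0,"gripper":0},{"dx":0,"dy":-0.13,"dz":0,"rx":0,"ry":0,"rz":0,"gripper":0}]';python3 - <<'E'
from h import *
show(); goal(st(-.075,0,.193),sa-np.pi/2)
p,d=read_camera("scene"); cv2.imwrite("pics/s4.png",cv2.resize(p[80:270,120:310],None,fx=3,fy=3)[:,:,::-1])
E
```

```text
time: 9.98
tool_pos: [0.5119, -0.3087, 0.1917]
tool_rot: [-1.569, 0.002, 0.229]
contact_force: [0.4, -0.1, -3.0]
opening: 0.0116
t 9.97 tcp [ 0.5119 -0.3087  0.1917] rot [-1.5687  0.0018  0.229 ] open 0.0116
stand pos [-0.4132 -0.0485  0.1917] F stand [-0.07 -0.42 -2.99] M [-0.16  0.03  0.01] q [-0.67  0.52  1.39 -0.    1.24 -0.9 ]
d [ 0.0638 -0.0007  0.3356] r [-0.0018  0.3302 -0.0021]
```

View pics/s4.png

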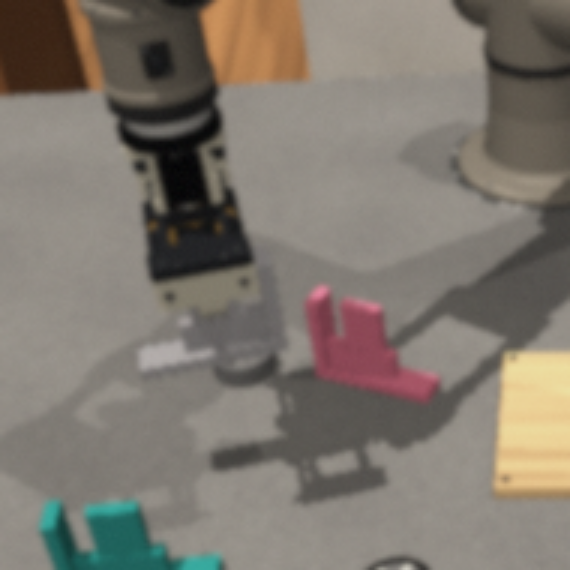

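```bash
python3 -m creep '[{"dx":0.006,"dy":0,"dz":0.03,"rx":0,"ry":0.03,"rz":0,"gripper":0},{"dx":0.016,"dy":0,"dz":0.075,"rx":0,"ry":0.08,"rz":0,"gripper":0},{"dx":0.026,"dy":0,"dz":0.125,"rx":0,"ry":0.13,"rz":-0.001,"gripper":0},{"dx":0.036,"dy":0,"dz":0.175,"rx":0,"ry":0.18,"rz":-0.001,"gripper":0},{"dx":0.046,"dy":0,"dz":0.225,"rx":0,"ry":0.23,"rz":-0.001,"gripper":0},{"dx":0.054,"dy":0,"dz":0.275,"rx":0,"ry":0.28,"rz":-0.001,"gripper":0},{"dx":0.06,"dy":0,"dz":0.31,"rx":0,"ry":0.33,"rz":-0.002,"gripper":0},{"dx":0.064,"dy":0,"dz":0.33,"rx":0,"ry":0.33,"rz":-0.002,"gripper":0},{"dx":0.064,"dy":0,"dz":0.3356,"rx":0,"ry":0.33,"rz":-0.002,"gripper":0},{"dx":0.064,"dy":0,"dz":0.3356,"rx":0,"ry":0.33,"rz":-0.002,"gripper":0},{"dx":0.064,"dy":0,"dz":0.3356,"rx":0,"ry":0.33,"rz":-0.002,"gripper":0},{"dx":0.064,"dy":0,"dz":0.3356,"rx":0,"ry":0.33,"rz":-0.002,"gripper":0}]';python3 - <<'E'
from h import *
show(); goal(st(-.075,0,.085),sa-np.pi/2)
p,d=read_camera("scene"); cv2.imwrite("pics/s5.png",cv2.resize(p[80:270,240:430],None,fx=3,fy=3)[:,:,::-1])
p,d=read_camera("top"); cv2.imwrite("pics/t5.png",cv2.resize(p[150:280,230:390],None,fx=4,fy=4)[:,:,::-1])
E
```

```text
time: 11.52
tool_pos: [0.4987, 0.0313, 0.1931]
tool_rot: [-1.571, -0.002, -0.102]
contact_force: [-0.2, -0.5, -3.7]
opening: 0.012
t 11.53 tcp [0.4987 0.0313 0.1931] rot [-1.5707 -0.0019 -0.1022] open 0.012
stand pos [-0.0762 -0.0011  0.1931] F stand [-0.48  0.15 -3.71] M [-0.12  0.01  0.  ] q [-0.09  0.34  1.67  0.    1.12  0.01]
d [-0.0013  0.1081  0.0011] r [-0.0001 -0.001   0.0019]
```

View pics/s5.png

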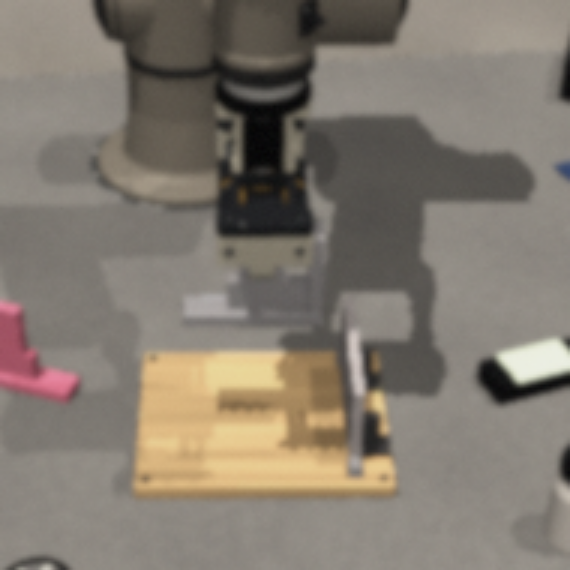

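View pics/t5.png

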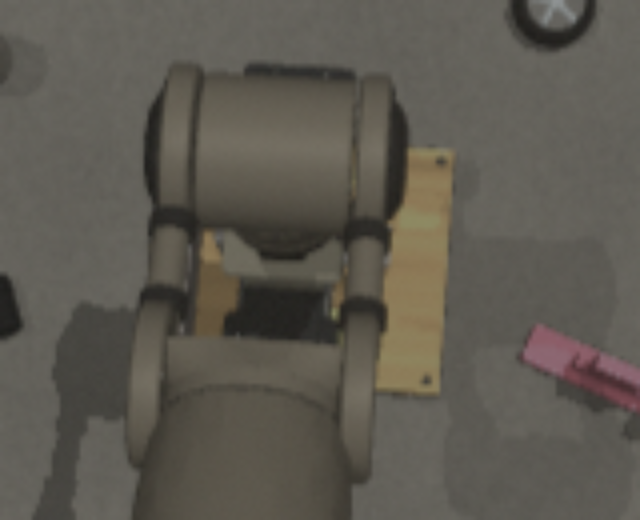

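```bash
python3 -m creep '[{"dx":-0.001,"dy":0.03,"dz":0.001,"rx":0,"ry":-0.001,"rz":0.002,"gripper":0},{"dx":-0.001,"dy":0.06,"dz":0.001,"rx":0,"ry":-0.001,"rz":0.002,"gripper":0},{"dx":-0.001,"dy":0.085,"dz":0.001,"rx":0,"ry":-0.001,"rz":0.002,"gripper":0},{"dx":-0.001,"dy":0.1,"dz":0.001,"rx":0,"ry":-0.001,"rz":0.002,"gripper":0},{"dx":-0.001,"dy":0.108,"dz":0.001,"rx":0,"ry":-0.001,"rz":0.002,"gripper":0},{"dx":-0.001,"dy":0.108,"dz":0.001,"rx":0,"ry":-0.001,"rz":0.002,"gripper":0},{"dx":-0.001,"dy":0.108,"dz":0.001,"rx":0,"ry":-0.001,"rz":0.002,"gripper":0}]';python3 - <<'E'
from h import *
show(); goal(st(-.075,0,.0783),sa-np.pi/2)
E
```

```text
time: 12.5
tool_pos: [0.4986, 0.0332, 0.086]
tool_rot: [-1.571, -0.002, -0.1]
contact_force: [0.7, -0.0, -3.2]
opening: 0.012
t 12.5 tcp [0.4986 0.0332 0.086 ] rot [-1.5705 -0.0016 -0.1   ] open 0.012
stand pos [-0.0743 -0.0007  0.086 ] F stand [ 0.04 -0.68 -3.23] M [-0.12  0.03  0.04] q [-0.09  0.49  1.8   0.    0.86  0.01]
d [-0.0007  0.0077 -0.0007] r [-0.0003  0.0013  0.0016]
```

```bash
python3 -m creep '[{"dx":0,"dy":0.003,"dz":0,"rx":0,"ry":0,"rz":0.001,"gripper":0},{"dx":0,"dy":0.0055,"dz":0,"rx":0,"ry":0,"rz":0.001,"gripper":0},{"dx":0,"dy":0.0065,"dz":0,"rx":0,"ry":0,"rz":0.001,"gripper":0}]';python3 -m creep '[{"dx":0,"dy":0.001,"dz":0,"rx":0,"ry":0,"rz":0,"gripper":0},{"dx":0,"dy":0.001,"dz":0,"rx":0,"ry":0,"rz":0,"gripper":0}]';python3 -m creep '[{"dx":0,"dy":0.001,"dz":0,"rx":0,"ry":0,"rz":0,"gripper":0},{"dx":0,"dy":0.001,"dz":0,"rx":0,"ry":0,"rz":0,"gripper":0}]';python3 - <<'E'
from h import *
show()
E
```

```text
time: 12.88
tool_pos: [0.4979, 0.0333, 0.0786]
tool_rot: [-1.571, 0.001, -0.1]
contact_force: [-0.0, -0.9, -3.5]
opening: 0.0117
time: 13.12
tool_pos: [0.498, 0.0333, 0.0782]
tool_rot: [-1.571, 0.001, -0.1]
contact_force: [-3.1, 0.4, 3.8]
opening: 0.012
time: 13.38
tool_pos: [0.4979, 0.0333, 0.0782]
tool_rot: [-1.571, 0.0, -0.1]
contact_force: [-7.1, 0.8, 15.1]
opening: 0.0114
t 13.38 tcp [0.4979 0.0333 0.0782] rot [-1.5706e+00  3.0000e-04 -9.9800e-02] open 0.0114
stand pos [-0.0743 -0.0001  0.0782] F stand [ 0.03  7.14 15.11] M [-0.05  1.27 -0.01] q [-0.09  0.5   1.8   0.    0.84  0.01]
```

```bash
python3 -m creep '[{"dx":0,"dy":-0.003,"dz":0,"rx":0,"ry":0,"rz":0,"gripper":0},{"dx":0,"dy":-0.003,"dz":0.008,"rx":0,"ry":0,"rz":0,"gripper":0},{"dx":0,"dy":-0.003,"dz":0.016,"rx":0,"ry":0,"rz":0,"gripper":0},{"dx":0,"dy":-0.003,"dz":0.017,"rx":0,"ry":0,"rz":0,"gripper":0},{"dx":0,"dy":-0.003,"dz":0.017,"rx":0,"ry":0,"rz":0,"gripper":0}]';python3 - <<'E'
from h import *
show();goal(st(-.057,0,.0782),sa-np.pi/2)
p,d=read_camera("scene"); cv2.imwrite("pics/s6.png",cv2.resize(p[130:260,270:400],None,fx=4,fy=4,interpolation=cv2.INTER_CUBIC)[:,:,::-1])
E
```

```text
time: 14.0
tool_pos: [0.4996, 0.0504, 0.0795]
tool_rot: [-1.571, 0.001, -0.099]
contact_force: [1.0, 0.1, -3.6]
opening: 0.0119
t 14.0 tcp [0.4996 0.0504 0.0795] rot [-1.5706e+00  1.3000e-03 -9.9400e-02] open 0.0119
stand pos [-0.0571  0.      0.0795] F stand [ 0.24 -0.93 -3.61] M [-0.12  0.02  0.01] q [-0.05  0.5   1.79  0.    0.85  0.05]
d [0.     0.0013 0.0001] r [-0.0002  0.0018 -0.0013]
```

View pics/s6.png

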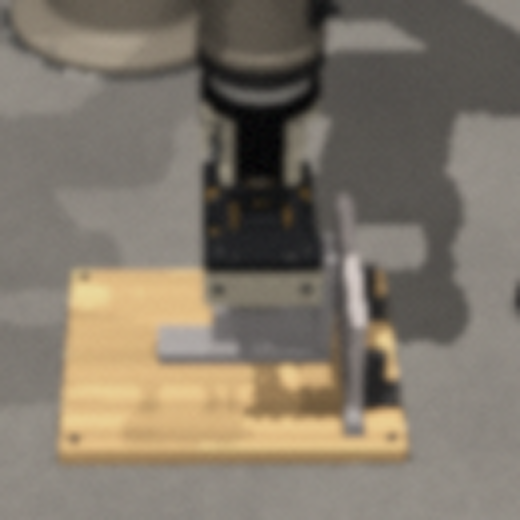

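```bash
python3 -m creep '[{"dx":0,"dy":0.002,"dz":0,"rx":0,"ry":0.002,"rz":-0.001,"gripper":0},{"dx":0,"dy":0.002,"dz":0.002,"rx":0,"ry":0.002,"rz":-0.001,"gripper":0},{"dx":0,"dy":0.002,"dz":0.002,"rx":0,"ry":0.002,"rz":-0.001,"gripper":0}]';for i in 1 2; do python3 -m creep '[{"dx":0,"dy":0,"dz":0.001,"rx":0,"ry":0,"rz":0,"gripper":0},{"dx":0,"dy":0,"dz":0.001,"rx":0,"ry":0,"rz":0,"gripper":0}]'; done;python3 - <<'E'
from h import *
show()
E
```

```text
time: 14.42
tool_pos: [0.5003, 0.0518, 0.0782]
tool_rot: [-1.571, -0.001, -0.102]
contact_force: [-0.5, -2.7, 5.3]
opening: 0.0118
time: 14.68
tool_pos: [0.5005, 0.0528, 0.0782]
tool_rot: [-1.571, -0.002, -0.102]
contact_force: [-0.8, -4.3, 5.3]
opening: 0.0117
time: 14.92
tool_pos: [0.5007, 0.0537, 0.0783]
tool_rot: [-1.571, -0.002, -0.102]
contact_force: [-0.1, -3.1, 5.6]
opening: 0.0116
t 14.93 tcp [0.5007 0.0537 0.0783] rot [-1.571  -0.0016 -0.102 ] open 0.0116
stand pos [-0.0537 -0.0007  0.0783] F stand [-3.06 -0.25  5.65] M [-0.67  0.21  0.05] q [-0.05  0.5   1.79 -0.    0.84  0.06]
```

```bash
for i in 1 2 3; do python3 -m creep '[{"dx":0,"dy":0,"dz":0.0007,"rx":0,"ry":0,"rz":0,"gripper":0},{"dx":0,"dy":0,"dz":0.0007,"rx":0,"ry":0,"rz":0,"gripper":0}]'; done;python3 - <<'E'
from h import *
show()
E
```

```text
time: 15.18
tool_pos: [0.5008, 0.0544, 0.0783]
tool_rot: [-1.571, -0.002, -0.102]
contact_force: [-0.9, -4.1, 4.7]
opening: 0.012
time: 15.42
tool_pos: [0.5009, 0.0551, 0.0783]
tool_rot: [-1.571, -0.002, -0.102]
contact_force: [0.2, -4.0, 5.6]
opening: 0.0117
time: 15.68
tool_pos: [0.501, 0.0558, 0.0783]
tool_rot: [-1.571, -0.002, -0.102]
contact_force: [-0.3, -4.1, 4.3]
opening: 0.0116
t 15.68 tcp [0.501  0.0558 0.0783] rot [-1.571  -0.0018 -0.102 ] open 0.0116
stand pos [-0.0516 -0.0008  0.0783] F stand [-4.08 -0.1   4.31] M [-0.75  0.24  0.01] q [-0.04  0.5   1.79 -0.    0.84  0.06]
```

```bash
for i in 1 2 3; do python3 -m creep '[{"dx":0,"dy":0,"dz":0.0006,"rx":0,"ry":0,"rz":0,"gripper":0},{"dx":0,"dy":0,"dz":0.0006,"rx":0,"ry":0,"rz":0,"gripper":0}]'; done;python3 - <<'E'
from h import *
show()
E
```

```text
time: 15.92
tool_pos: [0.501, 0.0562, 0.0783]
tool_rot: [-1.571, -0.002, -0.102]
contact_force: [-0.5, -5.1, 5.5]
opening: 0.0119
time: 16.18
tool_pos: [0.501, 0.0562, 0.0782]
tool_rot: [-1.572, -0.002, -0.102]
contact_force: [-0.6, -8.4, 6.6]
opening: 0.0117
time: 16.42
tool_pos: [0.501, 0.0563, 0.0783]
tool_rot: [-1.573, -0.002, -0.102]
contact_force: [-1.2, -12.4, 6.9]
opening: 0.012
t 16.43 tcp [0.501  0.0563 0.0783] rot [-1.5729e+00 -1.5000e-03 -1.0180e-01] open 0.012
stand pos [-0.0511 -0.0008  0.0783] F stand [-12.44  -0.02   6.88] M [-1.57  0.28  0.11] q [-0.04  0.5   1.79 -0.    0.84  0.06]
```

```bash
cat >> h.py <<'E'
def rd(n=1): show()
E
python3 -m creep '[{"dx":0,"dy":0.0006,"dz":0.0006,"rx":0.002,"ry":0,"rz":0.0014,"gripper":0},{"dx":0,"dy":0.0006,"dz":0.0006,"rx":0.002,"ry":0,"rz":0.0014,"gripper":0}]'; python3 -c "
from h import *
show()"; python3 -m creep '[{"dx":0,"dy":0,"dz":0,"rx":0,"ry":0,"rz":0,"gripper":0}]' 45; python3 -c "
from h import *
show()
p,d=read_camera('scene'); np.savez('scene7.npz',p=p,d=d); cv2.imwrite('pics/s7.png',cv2.resize(p[130:260,270:400],None,fx=4,fy=4,interpolation=cv2.INTER_CUBIC)[:,:,::-1])
show()"
```

```text
time: 16.68
tool_pos: [0.5011, 0.0563, 0.0782]
tool_rot: [-1.572, -0.001, -0.102]
contact_force: [-4.1, -14.8, 11.9]
opening: 0.0115
t 16.68 tcp [0.5011 0.0563 0.0782] rot [-1.5718e+00 -5.0000e-04 -1.0150e-01] open 0.0115
stand pos [-0.0511 -0.0009  0.0782] F stand [-15.13   2.54  11.88] M [-2.14  0.59  0.09] q [-0.04  0.51  1.79 -0.    0.85  0.06]
time: 16.8
tool_pos: [0.5011, 0.0563, 0.0782]
tool_rot: [-1.572, -0.001, -0.102]
contact_force: [-4.2, -14.6, 11.5]
opening: 0.012
t 16.8 tcp [0.5011 0.0563 0.0782] rot [-1.5718e+00 -5.0000e-04 -1.0160e-01] open 0.012
stand pos [-0.0511 -0.0009  0.0782] F stand [-14.95   2.66  11.46] M [-2.15  0.5   0.06] q [-0.04  0.51  1.79 -0.    0.85  0.06]
t 16.85 tcp [0.5011 0.0563 0.0782] rot [-1.5718e+00 -5.0000e-04 -1.0160e-01] open 0.0117
stand pos [-0.0511 -0.0009  0.0782] F stand [-15.14   1.92  11.53] M [-2.16  0.56  0.05] q [-0.04  0.51  1.79 -0.    0.85  0.06]
```

View pics/s7.png

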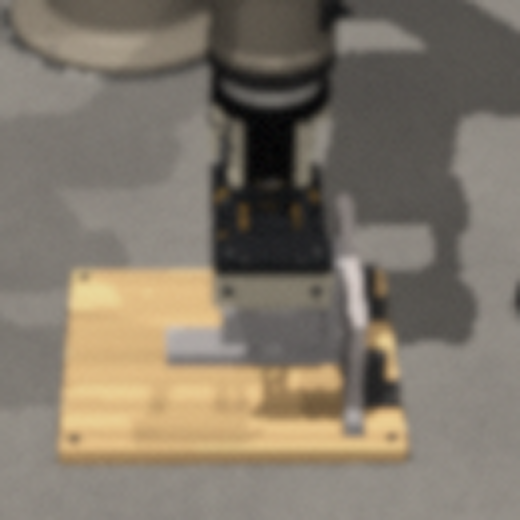

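```bash
for i in 1 2 3 4; do python3 -m creep '[{"dx":0,"dy":0,"dz":0,"rx":0.002,"ry":0,"rz":0,"gripper":0},{"dx":0,"dy":0,"dz":0,"rx":0.002,"ry":0,"rz":0,"gripper":0}]' >/dev/null; python3 -c "
from h import *
show()"; done
```

```text
t 17.1 tcp [0.5011 0.0563 0.0782] rot [-1.5699e+00 -4.0000e-04 -1.0140e-01] open 0.0121
stand pos [-0.0511 -0.0009  0.0782] F stand [-14.64   2.43  12.05] M [-2.42  0.66  0.02] q [-0.04  0.51  1.79  0.    0.85  0.06]
t 17.35 tcp [0.5012 0.0563 0.0782] rot [-1.5681e+00 -6.0000e-04 -1.0110e-01] open 0.0117
stand pos [-0.0511 -0.001   0.0782] F stand [-14.43   0.72  10.97] M [-2.7   0.7   0.05] q [-0.04  0.51  1.79  0.    0.84  0.06]
t 17.6 tcp [0.5012 0.0563 0.0782] rot [-1.566e+00 -6.000e-04 -1.011e-01] open 0.0118
stand pos [-0.051  -0.001   0.0782] F stand [-13.89   1.81  11.6 ] M [-2.77  0.69  0.02] q [-0.04  0.5   1.79  0.01  0.84  0.05]
t 17.85 tcp [0.5012 0.0564 0.0782] rot [-1.564e+00 -7.000e-04 -1.013e-01] open 0.012
stand pos [-0.051  -0.001   0.0782] F stand [-12.62   0.59  10.47] M [-2.77  0.72 -0.04] q [-0.04  0.5   1.79  0.01  0.84  0.05]
```

```bash
for i in 1 2 3; do python3 -m creep '[{"dx":0,"dy":0,"dz":0,"rx":-0.001,"ry":0,"rz":0,"gripper":0},{"dx":0,"dy":0,"dz":0,"rx":-0.001,"ry":0,"rz":0,"gripper":0}]' >/dev/null; python3 -c "
from h import *
show()"; done
```

```text
t 18.1 tcp [0.5012 0.0564 0.0782] rot [-1.565e+00 -6.000e-04 -1.013e-01] open 0.0119
stand pos [-0.051  -0.001   0.0782] F stand [-13.89   1.23  11.5 ] M [-2.64  0.7   0.02] q [-0.04  0.5   1.79  0.01  0.84  0.05]
t 18.35 tcp [0.5012 0.0564 0.0782] rot [-1.5659e+00 -6.0000e-04 -1.0140e-01] open 0.012
stand pos [-0.051  -0.0009  0.0782] F stand [-13.44   0.97  11.16] M [-2.48  0.64 -0.04] q [-0.04  0.5   1.79  0.01  0.84  0.05]
t 18.6 tcp [0.5012 0.0564 0.0782] rot [-1.5668e+00 -6.0000e-04 -1.0160e-01] open 0.0115
stand pos [-0.051  -0.001   0.0782] F stand [-13.89   0.49  10.94] M [-2.31  0.65  0.03] q [-0.04  0.5   1.79  0.01  0.84  0.06]
```

```bash
for i in 1 2; do python3 -m creep '[{"dx":0,"dy":0,"dz":0,"rx":0,"ry":0,"rz":0.001,"gripper":0},{"dx":0,"dy":0,"dz":0,"rx":0,"ry":0,"rz":0.001,"gripper":0}]' >/dev/null; python3 -c "
from h import *
show()"; done
```

```text
t 18.85 tcp [0.5012 0.0563 0.0782] rot [-1.5668e+00  3.0000e-04 -1.0150e-01] open 0.0122
stand pos [-0.0511 -0.001   0.0782] F stand [-13.86   1.45  11.1 ] M [-2.36  0.48 -0.01] q [-0.04  0.51  1.79  0.01  0.85  0.06]
t 19.1 tcp [0.5012 0.0563 0.0782] rot [-1.5668e+00  1.2000e-03 -1.0150e-01] open 0.0117
stand pos [-0.0511 -0.001   0.0782] F stand [-13.82   2.77  11.18] M [-2.3   0.43  0.04] q [-0.04  0.51  1.79  0.01  0.85  0.06]
```

```bash
python3 -m creep '[{"dx":0,"dy":0.0003,"dz":0.0004,"rx":0,"ry":0,"rz":-0.0008,"gripper":0},{"dx":0,"dy":0.0003,"dz":0.0004,"rx":0,"ry":0,"rz":-0.0008,"gripper":0},{"dx":0,"dy":0.0003,"dz":0.0004,"rx":0,"ry":0,"rz":-0.0008,"gripper":0},{"dx":0,"dy":0.0003,"dz":0.0004,"rx":0,"ry":0,"rz":-0.0008,"gripper":0}]'; python3 - <<'E'
from h import *
show()
for n in("scene","top"):
    p,d=read_camera(n); cv2.imwrite(f"pics/{n}9.png",p[:,:,::-1]); W=cloud(n,d)
    w=W[170:255,275:385].reshape(-1,3)-SO if n=="scene" else W[170:260,255:355].reshape(-1,3)-SO
    s=np.c_[w@SX,w@SY,w[:,2]]*1000
    b=(abs(s[:,1])<65)&(s[:,2]>60)&(s[:,2]<98)&(abs(s[:,0])<4)&(abs(s[:,1])>25); print(n,"plate face x",b.sum(),np.polyfit(s[b,2],s[b,0],1).round(4), np.median(s[b,0]).round(2)) if b.sum()>5 else 0
    b=(abs(s[:,1])<12)&(s[:,2]>22)&(s[:,2]<32)&(s[:,0]>-115)&(s[:,0]<-70); print("foot top",b.sum(), s[b].mean(0).round(2) if b.sum() else '', np.polyfit(s[b,0],s[b,2],1).round(4) if b.sum()>5 else '')
    b=(abs(s[:,1])<40)&(s[:,2]>20)&(s[:,2]<32)&(s[:,0]<-60); print("foot rear x", s[b,0].min() if b.sum() else '')
show()
E
```

```text
time: 19.6
tool_pos: [0.5012, 0.0563, 0.0782]
tool_rot: [-1.567, 0.0, -0.102]
contact_force: [-3.9, -15.8, 14.2]
opening: 0.0119
t 19.6 tcp [0.5012 0.0563 0.0782] rot [-1.5673e+00  4.0000e-04 -1.0160e-01] open 0.0119
stand pos [-0.051  -0.001   0.0782] F stand [-16.15   2.23  14.17] M [-2.58  0.73  0.07] q [-0.04  0.51  1.79  0.    0.85  0.06]
scene plate face x 27 [ 0.0267 -1.9766] -0.01
foot top 73 [-95.25  -1.32  27.2 ] [6.20000e-03 2.77934e+01]
foot rear x -129.4743316371311
top plate face x 6 [ 0.0359 -2.4064] 0.22
foot top 7 [-113.1     1.12   26.49] [ 0.0753 35.007 ]
foot rear x -188.12118673403154
t 19.7 tcp [0.5012 0.0564 0.0782] rot [-1.5673e+00  4.0000e-04 -1.0150e-01] open 0.0117
stand pos [-0.051  -0.001   0.0782] F stand [-17.12   1.46  13.99] M [-2.58  0.76  0.07] q [-0.04  0.51  1.79  0.    0.85  0.06]
```

View pics/scene9.png

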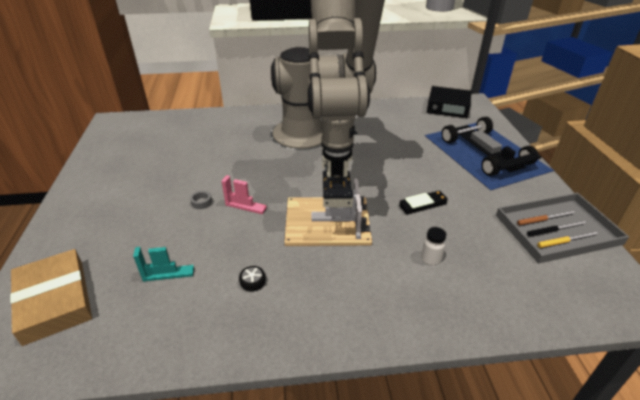

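```bash
python3 -c "
from cell import robot
print(robot.hand_in())"
```

```text
the job is handed in; nothing more can be done
None
```

I raised the end plate onto its stops, then gripped the bare steel square by its fin and pressed it into the corner. I handed in at about 19.7 s, still gripping at 45 N and pressing.

**Plate:** Pushed with closed fingers, it stopped hard at 12 N. The depth images then put its face at x = 0 within about 0.4 mm at most heights. The last check gave a median of 0.0 mm in the scene view and 0.2 mm in the top view, the latter from only 6 points.

**Square:** It is pressed with about 17 N against the plate and 17 N onto the board, and sits about 1 mm off the middle of the plate. The foot's top reads z = 27.2 mm, where 27 is expected. When I tilted and returned the tool, the wrist moment showed the pads slipping on the fin. From that I take it that the square stayed flush rather than rocking.

**Less certain:** I could not see the contact faces directly. The scene view gave the foot a slope of 0.006, which is close to noise. The top view's slope of 0.075 and its rear-edge reading disagree, but the slope rests on only 7 partly hidden points and the rear edge is mostly hidden too, so I disregarded both. The line fits to the plate face also lean about 0.03 rad, from 27 points in the scene view and 6 in the top view. That conflicts with the height-by-height check, and I put it down to stray points.

**Other things:** In the last scene image the battery, jar, wheel and tape roll look where they were at the start, judged by eye.

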